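# Find the full bead jar by weight and put it on the tray

## Robot

A 7-joint arm with a two-finger parallel gripper is mounted at the origin on the work surface; the furniture and walls round the work are solid. World frame = base frame: x ahead of the robot, y to its left, z up, the work surface at z = 0. Lengths are in m, angles in rad, forces in N, time in s.
With the tool pointing down it reaches from about 0.4 to 0.875 m from the base axis. Payload 4.4 kg.
Tool frame: the origin (TCP) lies between the finger pads; the fingertips stand 17 mm ahead of it and the grasp point (between the pads) lies 2 mm behind it; z points along the fingers, y is the line along which they close (so a half turn about z gives the same grasp; the last joint's range is limited). The gripper opens to 85 mm and grips with 20 to 120 N. Pads are 22 mm wide; open, the fingers measure 114 mm over their backs; the gripper's body (76 mm by 85 mm) begins 54 mm behind the grasp point. The pads swing forward as they close: fully open they stand 13 mm farther back than shut.
Start: joints at [-1.367, 0.628, 0.038, 1.517, -0.027, 0.996, -0.02], TCP at [0.173, 0.627, 0.248] pointing down, gripper open.
Joint ranges: [-3.06, 3.06], [-0.37, 2.12], [-1.25, 1.32], [0.18, 2.47], [-1.1, 4.24], [0.23, 1.98], [-2.94, 2.94]. Speed limits (rad/s): [2.57, 2.57, 3.14, 3.14, 3.14, 3.14, 3.14].

## Interface

Orientations are given as a unit quaternion [x, y, z, w].
In Python, from plant import manip gives the robot as it stands.
- The arm moves only by the tool carry_out, never from a script. Its argument "deltas" is a list of rows, each a list of 6 numbers: the shift along the tool's x, y, z in m, then the turn, a rotation vector about the tool's x, y, z in degrees. In form: [[x, y, z, ax, ay, az], ...]. A call has 1 to 20 rows; each row shifts and turns the commanded pose from where the row before left it, along the tool's axes as they then stand; what a row does not reach is not made up. A row lasts 1/10 s, in which the tool goes at most 50 mm and 8.59 degrees, less where a joint would pass 70% of its speed; a pose out of reach is approached as far as the arm can. A call is refused whole if a number of a shift passes 0.05 or a number of a turn 8.59, either way. A call with a gripper value outside its range is refused whole. "jaw" is the finger opening in m, from 0 to 0.0854, set as the call begins (left out, the last holds). The fingers move at their own pace and stop on an object; the grip force is fixed at half the most. Time passes only in rows, so rows that do not move let the fingers close. It gives the time, the measured TCP pose, the force, the opening and the grip force at its end, in the units of the state.
- manip.read_state(): the state, without advancing time (a new reading comes with each control period).
- manip.get_image(name): name is "scene" or "top" or "wrist"; returns a dict with "pixels" (384x512x3 uint8, blue, green, red), "range_z" (384x512 float32, m along the optical axis (not along the pixel's ray), 0 where there is no reading), "fx", "fy", "cx", "cy" (pixels), "rvec" (rotation vector, rad) and "tvec" (3), from world to camera coordinates, as OpenCV has them. Camera axes: x right, y down, z forward; pixel columns grow to the right and rows downward; lengths in m; the calibration is good to about 2 mm. A picture is of the moment at which its call begins.
- manip.job_done(): hands the job in; it is judged then, once.
Trained networks look in a picture, given as the dict that the camera call returned (one of the last four; its "shot" number tells which), for a name from the list of things; names that differ only in an ending like _2 or _b are one class to them, and where a whole thing is asked for, a point or a joint stands for the part that bears it (a point fixed in the world has none). Each returns a list of dicts, best first, with "conf" (0 to 1); they miss things now and then, are a little off and sometimes report something else, mostly with a low value. They report only what shows in the picture. A call takes as long as a camera call. They do not tell look-alikes from the thing itself.
- manip.silhouettes(picture, target): "pixels" (384x512 bool, what is visible of it) and "extent" ([left, top, right, bottom] in pixels, round what is visible of it).
The state is a dict: "time": time; "joint_positions": joint angles; "dq": joint speeds; "tau": joint torques, N m; "eef_pos": TCP position; "tool_rot": TCP orientation; "force": force on the tool from outside, world axes, zero at the start; "moment": the same for the moment, N m; "grip_width": finger opening in m; "grasp_force": force on a finger pad.
Only numpy, scipy, OpenCV 4.12 (cv2) and the standard library are available. Lean on these libraries where they do the work, as an engineer would, in place of code of your own. Each camera call takes 0.05 s, during which the arm holds its last target. There are 200 camera calls.

## Task

Three identical white-lidded specimen jars stand on the bench; two are empty and one is full of steel grinding beads, which only its weight gives away. Lift-test the jars to find the full one and stand it in the low square steel tray; leave the two empty jars standing on the bench, outside the tray. Keep all jars upright and set them down rather than drop them.

Things in the scene. Friction and masses are not known exactly. Their poses are not given: they have to be found in the camera images.
- jar_a: one of three identical closed specimen jars, white ribbed screw lid, green-striped label, 62 mm high: body 47 mm across, lid 53 mm across from 48 to 62 mm up (grip across the lid from above). Origin: centre of the underside; z along its axis. Stands loose on the bench. Empty (40 to 65 g) or full of steel beads (380 to 460 g): neither look, name nor place tells which.
- jar_b: one of three identical closed specimen jars, white ribbed screw lid, green-striped label, 62 mm high: body 47 mm across, lid 53 mm across from 48 to 62 mm up (grip across the lid from above). Origin: centre of the underside; z along its axis. Stands loose on the bench. Empty (40 to 65 g) or full of steel beads (380 to 460 g): neither look, name nor place tells which.
- jar_c: one of three identical closed specimen jars, white ribbed screw lid, green-striped label, 62 mm high: body 47 mm across, lid 53 mm across from 48 to 62 mm up (grip across the lid from above). Origin: centre of the underside; z along its axis. Stands loose on the bench. Empty (40 to 65 g) or full of steel beads (380 to 460 g): neither look, name nor place tells which.
- tray: low square stainless-steel tray fixed on the bench, 100 x 100 mm outside, 92 mm clear inside, rim 15 mm high, floor 4 mm above the bench; a small wire lug on each of its two x sides (to 60 mm from the centre). Origin: centre of its underside, at bench height; x and y along its sides.
Things that resemble listed ones, but are neither listed nor needed, are in the scene too. Leave any yellow look-alike of the jar_c alone.

How it is judged:
By the outcome, as a careful person would: the job done as asked, in the order asked, and still so for the second after the job is handed in, with the robot touching nothing.
It also fails if it takes over 58 s, if anything falls off the work surface, if the arm or the gripper's body presses on something with over 40 N, if the wrist force passes 120 N, or if a joint passes its speed limit or range.

## Working session

There is one attempt and no reset: what is moved stays moved. The work goes in short steps, Python scripts to look and compute and a tool call to move; the robot and the scene stay as the last step left them, time stands still between calls to the robot, and variables do not carry over. Pictures are saved under pics/ and viewed, at most 10 in all, crops included, and the job is handed in when it is done.

Besides the shell and the picture viewer there is one more tool, called after "Request:" in YAML: its name, and indented under it one key for each argument. carry_out: Moves the arm, as the interface text tells. Its arguments: {"type":"object","properties":{"deltas":{"type":"array"},"jaw":{"type":"number"}},"required":["deltas"]}

```bash
mkdir -p pics && cat > h.py <<'E'
from plant import manip
import numpy as np, cv2
def cloud(p):
    R=cv2.Rodrigues(np.array(p["rvec"],float))[0];t=np.array(p["tvec"],float).ravel()
    z=p["range_z"];v,u=np.mgrid[:z.shape[0],:z.shape[1]]
    c=np.stack([(u-p["cx"])/p["fx"]*z,(v-p["cy"])/p["fy"]*z,z],-1)
    return (c-t)@R   # R^T(c-t)
def look(cam,names):
    p=manip.get_image(cam);W=cloud(p);im=p["pixels"].copy()
    for n in names:
        for d in manip.silhouettes(p,n):
            m=d["pixels"]&(p["range_z"]>0)
            if m.sum()<10: continue
            P=W[m];top=np.percentile(P[:,2],95);T=P[P[:,2]>top-.006]
            mm=(T.min(0)+T.max(0))/2
            print(cam,n,round(d["conf"],2),[int(x) for x in d["extent"]],"top",round(top,3),"c",mm.round(3)[:2],"size",np.ptp(T,axis=0).round(3)[:2],"all",P.min(0).round(3),P.max(0).round(3),"bgr",im[m].mean(0).round())
    return p,W
E
python3 - <<'E'
from h import *
for c in("top","scene"):
    p,W=look(c,["jar_a","tray"]);cv2.imwrite(f"pics/{c}1.png",p["pixels"])
s=manip.read_state();print(s)
E
```

```text
top jar_a 0.89 [303, 237, 321, 259] top 0.065 c [ 0.393 -0.332] size [0.048 0.049] all [ 0.369 -0.356 -0.005] [ 0.419 -0.306  0.068] bgr [ 65. 127. 142.]
top jar_a 0.88 [296, 194, 319, 214] top 0.065 c [ 0.492 -0.325] size [0.049 0.051] all [ 0.467 -0.361  0.001] [ 0.516 -0.299  0.066] bgr [141. 143. 143.]
top jar_a 0.83 [280, 145, 300, 170] top 0.064 c [ 0.608 -0.283] size [0.051 0.05 ] all [ 0.581 -0.315 -0.003] [ 0.647 -0.257  0.066] bgr [135. 136. 137.]
top jar_a 0.67 [200, 113, 222, 139] top 0.065 c [ 0.677 -0.102] size [0.051 0.05 ] all [ 0.651 -0.127  0.   ] [ 0.703 -0.077  0.067] bgr [131. 132. 132.]
top tray 0.81 [199, 153, 252, 199] top 0.016 c [ 0.563 -0.13 ] size [0.122 0.121] all [ 0.502 -0.19  -0.002] [ 0.624 -0.069  0.019] bgr [106. 102.  99.]
scene jar_a 0.96 [166, 135, 186, 171] top 0.061 c [ 0.394 -0.335] size [0.053 0.051] all [ 0.352 -0.362 -0.004] [ 0.42  -0.303  0.063] bgr [ 43.  93. 105.]
scene jar_a 0.73 [325, 210, 348, 244] top 0.062 c [ 0.678 -0.104] size [0.053 0.051] all [ 0.631 -0.131 -0.004] [ 0.705 -0.051  0.064] bgr [107. 106. 105.]
scene jar_a 0.64 [2
[... 453 characters left out ...]
 0.3, 'joint_positions': array([-1.36681491,  0.62874463,  0.03846331,  1.51768409, -0.02697493,
        0.99628603, -0.02001371]), 'dq': array([ 0.00094784, -0.00244213, -0.00077492, -0.00311414,  0.00158289,
        0.00100606, -0.00038413]), 'tau': array([-2.06391967e-03, -5.62708390e+01,  1.22361068e+00, -1.93371069e+01,
        1.08874060e-02,  6.45252963e-03, -3.11907044e-06]), 'eef_pos': array([0.17316403, 0.62633747, 0.2479982 ]), 'tool_rot': array([ 1.34482920e-01,  9.90915866e-01, -2.99216594e-04, -4.30263750e-05]), 'force': array([-0.39247979,  0.56753081, -0.22053011]), 'moment': array([-0.01289724,  0.00514584, -0.01174449]), 'grasp_force': 0.0, 'grip_width': 0.0854152059284838}
```

View pics/top1.png

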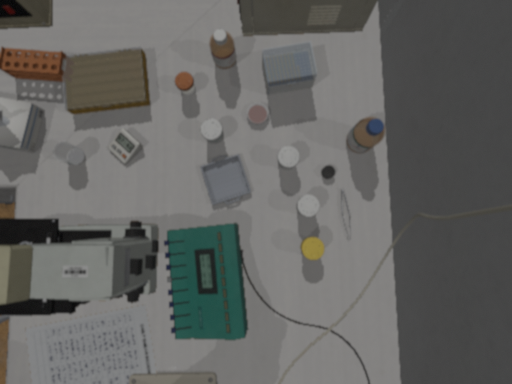

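View pics/scene1.png

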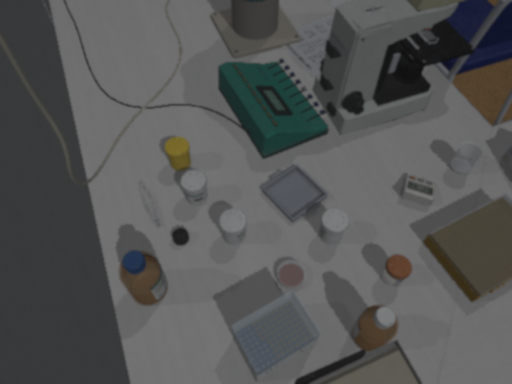

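The top view shows three white-lidded jars at px (211,128), (288,156) and (308,205). The yellow look-alike is at (313,248) and the tray at (226,180). The microscope and green box sit between the arm and the work, so I'll check heights along the route.

```bash
python3 - <<'E'
from h import *
H={}
for c in("top","scene"):
    p=manip.get_image(c);W=cloud(p)[p["range_z"]>0]
    for x,y,z in W:
        if -.1<x<1 and -.5<y<.85:
            k=(int(np.floor(x*10)),int(np.floor(y*10)));H.setdefault(k,[]).append(z)
print("cols y(dm)",list(range(8,-6,-1)))
for x in range(9,-2,-1): print(x,[round(100*np.percentile(H[x,y],99)) if (x,y) in H else None for y in range(8,-6,-1)])
p=manip.get_image("wrist");print(p["tvec"].ravel() if hasattr(p["tvec"],"ravel") else p["tvec"])
W=cloud(p);m=p["range_z"]>0;print(W[m].max(0),W[m].min(0))
from scipy.spatial.transform import Rotation as Ro
R=cv2.Rodrigues(np.array(p["rvec"],float))[0];print("cam pos",-R.T@np.array(p["tvec"]).ravel(),"axis",R[2])
E
```

```text
cols y(dm) [8, 7, 6, 5, 4, 3, 2, 1, 0, -1, -2, -3, -4, -5]
9 [None, None, None, None, 7, 13, 0, 0, 0, 0, 24, 25, 25, 14]
8 [None, None, None, None, 6, 6, 6, 5, 4, 6, 12, 9, 9, 0]
7 [None, None, None, None, 6, 6, 5, 5, 4, 6, 5, 9, 8, 0]
6 [None, None, None, None, 6, 6, 6, 3, 3, 6, 6, 6, 6, 14]
5 [-50, -37, -23, -17, 0, 0, 0, 0, 0, 2, 2, 6, 6, 1]
4 [None, None, None, None, 0, 18, 28, 32, 27, 7, 8, 0, 6, 1]
3 [None, None, None, None, None, 18, 19, 32, 27, 7, 8, 0, 6, 1]
2 [None, None, None, None, 0, 0, 19, 18, 9, 7, 8, 1, 1, 1]
1 [-3, 0, None, None, 0, 0, 0, 1, 1, 5, 0, 1, 1, 1]
0 [-31, -28, None, None, 0, 0, 0, 1, 12, 13, 1, 1, 0, 0]
-1 [None, None, None, None, None, 0, 0, 0, 1, 9, 1, 0, 0, 0]
[-0.65048851 -0.04018455  0.37961801]
[1.18456825 1.50836541 0.31736503] [-0.26460522 -0.06584548 -0.81010934]
cam pos [0.09372248 0.6488682  0.37288884] axis [ 0.30698811 -0.08462771 -0.94794327]
```

Request:
carry_out:
  deltas:
    - [0,0,-0.04,0,0,0]
    - [0,0,-0.05,0,0,0]
    - [0,0,-0.05,0,0,0]
    - [0,0,-0.05,0,0,0]
    - [0,0,0,0,0,0]
  jaw: 0.0854

```text
time: 0.95
eef_pos: [0.1741, 0.6291, 0.4468]
tool_rot: [0.135, 0.991, 0.008, 0.001]
force: [0.5, 0.2, 0.2]
grip_width: 0.085
grasp_force: 0.0
```

Request:
carry_out:
  deltas:
    - [-0.024,-0.0005,0,0,0,2.1]
    - [-0.0487,-0.0018,0,0,0,4.3]
    - [-0.0487,-0.0018,0,0,0,4.3]
    - [-0.0487,-0.0018,0,0,0,4.3]
    - [-0.0487,-0.0018,0,0,0,4.3]
    - [-0.0487,-0.0018,0,0,0,4.3]
    - [-0.0487,-0.0018,0,0,0,4.3]
    - [-0.0487,-0.0018,0,0,0,4.3]
    - [-0.0487,-0.0018,0,0,0,4.3]
    - [-0.0487,-0.0018,0,0,0,4.3]
    - [-0.0487,-0.0018,0,0,0,4.3]
    - [-0.0487,-0.0018,0,0,0,4.3]
    - [-0.0487,-0.0018,0,0,0,4.3]
    - [-0.0487,-0.0018,0,0,0,4.3]
    - [-0.0487,-0.0018,0,0,0,4.3]
    - [-0.0487,-0.0018,0,0,0,4.3]
    - [-0.0487,-0.0018,0,0,0,4.3]
    - [-0.0487,-0.0018,0,0,0,4.3]
    - [-0.0487,-0.0018,0,0,0,4.3]
    - [0,0,0,0,0,0]

```text
time: 2.95
eef_pos: [0.646, -0.066, 0.4384]
tool_rot: [0.742, 0.67, -0.003, 0.002]
force: [0.1, -0.3, -0.4]
grip_width: 0.0854
grasp_force: 0.0
```

```bash
cat >> h.py <<'E'
from scipy.spatial.transform import Rotation as Ro
def delta(target,yaxis_deg=None):
    s=manip.read_state();R=Ro.from_quat(s["tool_rot"])
    print("t",round(s["time"],2),"pos",s["eef_pos"].round(4),"shift",R.inv().apply(np.array(target)-s["eef_pos"]).round(4),"yaxis",R.as_matrix()[:,1].round(3),"zaxis",R.as_matrix()[:,2].round(3))
    if yaxis_deg is not None:
        a=np.radians(yaxis_deg);y=np.array([np.cos(a),np.sin(a),0]);z=np.array([0,0,-1.]);x=np.cross(y,z)
        print("turn",(R.inv()*Ro.from_matrix(np.stack([x,y,z],1))).as_rotvec(degrees=True).round(2))
E
python3 - <<'E'
from h import *
p,W=look("wrist",["jar_a","tray"]);cv2.imwrite("pics/w1.png",p["pixels"])
delta([.678,-.103,.2],-6)
E
```

```text
wrist jar_a 0.95 [233, 240, 258, 274] top 0.062 c [ 0.606 -0.28 ] size [0.048 0.049] all [ 0.582 -0.305 -0.002] [ 0.63  -0.255  0.063] bgr [173. 174. 167.]
wrist jar_a 0.89 [170, 262, 203, 300] top 0.062 c [ 0.49  -0.323] size [0.052 0.05 ] all [ 0.464 -0.348  0.002] [ 0.516 -0.297  0.064] bgr [156. 158. 151.]
wrist jar_a 0.85 [257, 143, 291, 175] top 0.062 c [ 0.676 -0.1  ] size [0.051 0.051] all [ 0.649 -0.145 -0.003] [ 0.705 -0.074  0.063] bgr [193. 195. 187.]
wrist tray 0.77 [174, 141, 248, 210] top 0.014 c [ 0.561 -0.128] size [0.122 0.122] all [ 0.5   -0.189 -0.002] [ 0.622 -0.067  0.017] bgr [142. 134. 124.]
t 3.1 pos [ 0.6477 -0.0549  0.4379] shift [-0.0456  0.0344  0.2378] yaxis [ 0.996 -0.086 -0.001] zaxis [-0.     0.001 -1.   ]
turn [-0.03 -0.07  1.06]
```

View pics/w1.png

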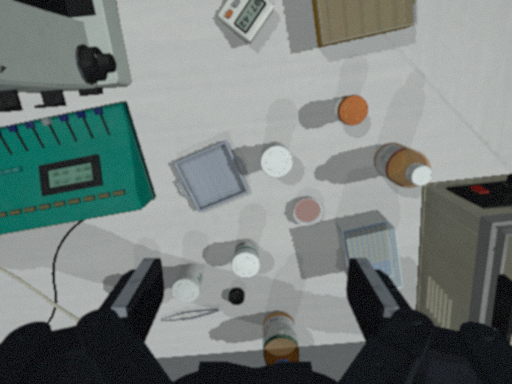

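The wrist view agrees with the other two cameras. Jar J3 is at px (276,161), J2 at (246,258), J1 at (187,290) and the tray at (209,176). I'll test J3 first.

Request:
carry_out:
  deltas:
    - [-0.023,0.017,0.04,0,0,0]
    - [-0.023,0.017,0.045,0,0,0]
    - [0,0,0.05,0,0,0]
    - [0,0,0.05,0,0,0]
    - [0,0,0.05,0,0,0]
    - [0,0,0.045,0,0,0]
    - [0,0,0.03,0,0,0]
    - [0,0,0,0,0,0]
    - [0,0,0,0,0,0]

```text
time: 4.0
eef_pos: [0.6774, -0.1011, 0.1313]
tool_rot: [0.736, 0.677, 0.0, -0.0]
force: [0.8, -1.1, 1.1]
grip_width: 0.0857
grasp_force: 0.0
```

```bash
python3 - <<'E'
from h import *
delta([.677,-.102,.05],-6)
E
```

```text
t 4.0 pos [ 0.6774 -0.1011  0.1313] shift [-0.001  -0.0003  0.0813] yaxis [ 0.996 -0.084  0.   ] zaxis [ 0.     0.001 -1.   ]
turn [ 0.01 -0.03  1.17]
```

Request:
carry_out:
  deltas:
    - [0.001,0,0.03,0,0,0]
    - [0,0,0.025,0,0,0]
    - [0,0,0.015,0,0,0]
    - [0,0,0.01,0,0,0]
    - [0,0,0,0,0,0]
    - [0,0,0,0,0,0]

```text
time: 4.6
eef_pos: [0.6777, -0.102, 0.0524]
tool_rot: [0.737, 0.676, 0.001, 0.001]
force: [0.0, 0.6, -0.0]
grip_width: 0.0854
grasp_force: 0.0
```

Request:
carry_out:
  deltas:
    - [0,0,0,0,0,0]
    - [0,0,0,0,0,0]
    - [0,0,0,0,0,0]
    - [0,0,0,0,0,0]
    - [0,0,0,0,0,0]
    - [0,0,0,0,0,0]
    - [0,0,0,0,0,0]
    - [0,0,0,0,0,0]
  jaw: 0.045

```text
time: 5.4
eef_pos: [0.6775, -0.102, 0.0525]
tool_rot: [0.737, 0.676, 0.001, 0.001]
force: [-1.1, 0.9, 5.5]
grip_width: 0.0513
grasp_force: 61.9
```

Request:
carry_out:
  deltas:
    - [0,0,-0.005,0,0,0]
    - [0,0,-0.01,0,0,0]
    - [0,0,-0.015,0,0,0]
    - [0,0,-0.01,0,0,0]
    - [0,0,0,0,0,0]
    - [0,0,0,0,0,0]
    - [0,0,0,0,0,0]

```text
time: 6.1
eef_pos: [0.6764, -0.1016, 0.0907]
tool_rot: [0.737, 0.676, -0.0, -0.0]
force: [-0.4, -0.3, -0.9]
grip_width: 0.0512
grasp_force: 62.4
```

```bash
python3 - <<'E'
from h import *
f=[]
for i in range(6):
    p=manip.get_image("wrist");f.append(manip.read_state()["force"])
print(np.round(f,2),np.mean(f,0));print(manip.read_state()["eef_pos"],manip.read_state()["time"])
E
```

```text
[[-0.76 -0.96 -0.03]
 [-0.42  1.02  0.23]
 [-0.08 -0.44 -0.84]
 [-0.29  0.52 -0.37]
 [ 1.01 -0.56 -0.67]
 [-0.77  0.11  0.39]] [-0.2178332  -0.05083052 -0.21353426]
[ 0.67657764 -0.10174426  0.09070238] 6.4
```

J3 weighs almost nothing, so it is empty. I'll set it back down where it stood.

Request:
carry_out:
  deltas:
    - [0,0,0.015,0,0,0]
    - [0,0,0.012,0,0,0]
    - [0,0,0.006,0,0,0]
    - [0,0,0.003,0,0,0]
    - [0,0,0.002,0,0,0]
    - [0,0,0.001,0,0,0]
    - [0,0,0,0,0,0]
    - [0,0,0,0,0,0]

```text
time: 7.2
eef_pos: [0.6772, -0.1019, 0.0525]
tool_rot: [0.737, 0.676, 0.0, 0.0]
force: [0.7, -0.2, 0.6]
grip_width: 0.0509
grasp_force: 62.5
```

Request:
carry_out:
  deltas:
    - [0,0,0,0,0,0]
    - [0,0,0,0,0,0]
    - [0,0,0,0,0,0]
    - [0,0,0,0,0,0]
    - [0,0,-0.01,0,0,0]
    - [0,0,-0.03,0,0,0]
    - [0,0,-0.05,0,0,0]
    - [0,0,-0.05,0,0,0]
    - [0,0,0,0,0,0]
  jaw: 0.0854

```text
time: 8.1
eef_pos: [0.6815, -0.1036, 0.2011]
tool_rot: [0.737, 0.676, 0.004, 0.006]
force: [0.9, -1.2, -0.1]
grip_width: 0.0852
grasp_force: 0.0
```

```bash
python3 - <<'E'
from h import *
p,W=look("wrist",["jar_a"])
P=W[p["range_z"]>0]
# things near J2
q=P[(abs(P[:,0]-.607)<.12)&(abs(P[:,1]+.283)<.12)&(P[:,2]>.012)]
cells={}
for x,y,z in q: cells.setdefault((round(x/.02),round(y/.02)),[]).append(z)
for k in sorted(cells): 
    if len(cells[k])>3: print((round(k[0]*.02,2),round(k[1]*.02,2),round(max(cells[k]),3)),end=" ")
print();delta([.607,-.283,.13],-35);delta([.607,-.283,.13],-10)
E
```

```text
wrist jar_a 0.96 [213, 147, 276, 212] top 0.062 c [ 0.676 -0.1  ] size [0.052 0.051] all [ 0.645 -0.127 -0.002] [ 0.705 -0.074  0.063] bgr [191. 193. 185.]
wrist jar_a 0.86 [172, 301, 219, 373] top 0.062 c [ 0.623 -0.197] size [0.085 0.209] all [ 0.559 -0.339 -0.003] [ 0.665 -0.092  0.258] bgr [145. 147. 140.]
(0.52, -0.18, np.float64(0.015)) (0.52, -0.16, np.float64(0.015)) (0.54, -0.18, np.float64(0.016)) (0.56, -0.18, np.float64(0.015)) (0.58, -0.3, np.float64(0.062)) (0.58, -0.28, np.float64(0.062)) (0.58, -0.26, np.float64(0.062)) (0.58, -0.18, np.float64(0.015)) (0.58, -0.16, np.float64(0.014)) (0.6, -0.3, np.float64(0.062)) (0.6, -0.28, np.float64(0.062)) (0.6, -0.26, np.float64(0.063)) (0.6, -0.18, np.float64(0.014)) (0.6, -0.16, np.float64(0.015)) (0.62, -0.28, np.float64(0.062)) (0.62, -0.26, np.float64(0.062)) (0.62, -0.16, np.float64(0.014)) (0.64, -0.28, np.float64(0.061)) (0.7, -0.22, np.float64(0.015)) (0.7, -0.2, np.float64(0.014)) (0.72, -0.24, np.float64(0.015)) (0.72, -0.22, np.float64(0.015)) (0.72, -0.2, np.float64(0.015)) (0.72, -0.18, np.float64(0.015)) 
t 8.2 pos [ 0.6777 -0.102   0.1945] shift [-0.1865 -0.055   0.0642] yaxis [ 0.996 -0.086  0.004] zaxis [ 0.004 -0.    -1.   ]
turn [ 0.21 -0.06 30.04]
t 8.2 pos [ 0.6777 -0.102   0.1945] shift [-0.1865 -0.055   0.0642] yaxis [ 0.996 -0.086  0.004] zaxis [ 0.004 -0.    -1.   ]
turn [ 0.22 -0.01  5.04]
```

Request:
carry_out:
  deltas:
    - [-0.035,-0.01,0,0,0,0]
    - [-0.045,-0.015,0,0,0,0]
    - [-0.045,-0.015,0.01,0,0,0]
    - [-0.0375,-0.01,0.02,0,0,0]
    - [-0.024,-0.005,0.025,0,0,0]
    - [0,0,0.01,0,0,0]
    - [0,0,0,0,0,0]
    - [0,0,0,0,0,0]

```text
time: 9.0
eef_pos: [0.6064, -0.2808, 0.1264]
tool_rot: [0.736, 0.677, 0.0, -0.001]
force: [-0.1, 1.1, 0.3]
grip_width: 0.0855
grasp_force: 0.0
```

```bash
python3 - <<'E'
from h import *
delta([.607,-.283,.0525])
E
```

```text
t 9.0 pos [ 0.6064 -0.2808  0.1264] shift [-0.0022  0.0009  0.0739] yaxis [ 0.996 -0.085 -0.001] zaxis [-0.001  0.002 -1.   ]
```

Request:
carry_out:
  deltas:
    - [-0.002,0.001,0.03,0,0,0]
    - [0,0,0.025,0,0,0]
    - [0,0,0.012,0,0,0]
    - [0,0,0.006,0,0,0]
    - [0,0,0,0,0,0]
    - [0,0,0,0,0,0]

```text
time: 9.6
eef_pos: [0.6076, -0.285, 0.0553]
tool_rot: [0.737, 0.676, 0.0, 0.001]
force: [-0.4, -0.7, 0.2]
grip_width: 0.0855
grasp_force: 0.0
```

Request:
carry_out:
  deltas:
    - [0,0,0,0,0,0]
    - [0,0,0,0,0,0]
    - [0,0,0,0,0,0]
    - [0,0,0,0,0,0]
    - [0,0,0,0,0,0]
    - [0,0,0,0,0,0]
    - [0,0,0,0,0,0]
    - [0,0,0,0,0,0]
  jaw: 0.045

```text
time: 10.4
eef_pos: [0.607, -0.2852, 0.0553]
tool_rot: [0.737, 0.676, 0.0, 0.0]
force: [-0.4, 0.3, 5.6]
grip_width: 0.0512
grasp_force: 61.8
```

Request:
carry_out:
  deltas:
    - [0,0,-0.005,0,0,0]
    - [0,0,-0.01,0,0,0]
    - [0,0,-0.015,0,0,0]
    - [0,0,-0.01,0,0,0]
    - [0,0,0,0,0,0]
    - [0,0,0,0,0,0]
    - [0,0,0,0,0,0]

```text
time: 11.1
eef_pos: [0.6063, -0.2845, 0.0936]
tool_rot: [0.737, 0.676, -0.0, -0.001]
force: [0.2, -0.3, -4.5]
grip_width: 0.0514
grasp_force: 63.4
```

```bash
python3 - <<'E'
from h import *
f=[]
for i in range(6):
    p=manip.get_image("wrist");f.append(manip.read_state()["force"])
print(np.mean(f,0),np.std(f,0))
delta([.563,-.130,.13])
E
```

```text
[ 0.03353961  0.3865481  -4.32969426] [0.29082558 0.1513304  0.52051222]
t 11.4 pos [ 0.6065 -0.2848  0.0937] shift [ 0.1505 -0.0567 -0.0362] yaxis [ 0.996 -0.086 -0.001] zaxis [-0.001  0.    -1.   ]
```

J2 pulls 4.3 N, about 440 g, so it is the full one. I'll carry it to the tray.

Request:
carry_out:
  deltas:
    - [0.01,-0.004,-0.02,0,0,0]
    - [0.025,-0.009,-0.016,0,0,0]
    - [0.035,-0.013,0,0,0,0]
    - [0.035,-0.013,0,0,0,0]
    - [0.025,-0.01,0,0,0,0]
    - [0.015,-0.006,0,0,0,0]
    - [0.0055,-0.002,0,0,0,0]
    - [0,0,0,0,0,0]
    - [0,0,0,0,0,0]
    - [0,0,0,0,0,0]

```text
time: 12.4
eef_pos: [0.5633, -0.1321, 0.1302]
tool_rot: [0.738, 0.675, -0.0, 0.001]
force: [-0.6, -0.4, -4.9]
grip_width: 0.051
grasp_force: 64.2
```

```bash
python3 - <<'E'
from h import *
p,W=look("wrist",["jar_a","tray"]);cv2.imwrite("pics/w2.png",p["pixels"])
delta([.563,-.130,.0593])
E
```

```text
wrist jar_a 0.62 [196, 192, 312, 330] top 0.137 c [ 0.563 -0.129] size [0.051 0.051] all [ 0.537 -0.273 -0.002] [ 0.603 -0.103  0.138] bgr [158. 160. 153.]
wrist jar_a 0.61 [359, 115, 477, 195] top 0.062 c [ 0.676 -0.1  ] size [0.053 0.052] all [ 0.65  -0.15  -0.003] [ 0.733 -0.074  0.063] bgr [185. 186. 179.]
wrist jar_a 0.42 [192, 357, 205, 365] top 0.008 c [ 0.518 -0.212] size [0.06  0.183] all [ 0.487 -0.304 -0.001] [ 0.548 -0.121  0.184] bgr [109. 110. 106.]
wrist jar_a 0.37 [117, 375, 127, 384] top 0.009 c [ 0.41 -0.32] size [0.006 0.008] all [ 0.407 -0.329 -0.001] [ 0.413 -0.317  0.009] bgr [ 14.  95. 108.]
wrist tray 0.92 [166, 108, 332, 238] top 0.014 c [ 0.561 -0.118] size [0.125 0.103] all [ 0.496 -0.169 -0.003] [ 0.627 -0.066  0.099] bgr [141. 132. 123.]
t 12.55 pos [ 0.563  -0.1312  0.1301] shift [ 0.0012 -0.0001  0.0708] yaxis [ 0.996 -0.088  0.   ] zaxis [ 0.    -0.001 -1.   ]
```

View pics/w2.png

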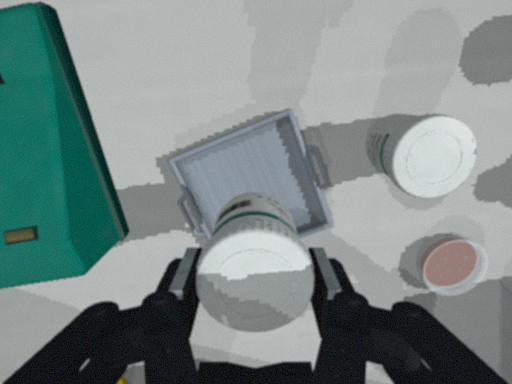

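The picture shows the jar held upright at px (255,270) above the tray, with its measured centre on the tray's centre. The lid top is at 0.137, so it needs to go down about 71 mm.

Request:
carry_out:
  deltas:
    - [0.001,0,0.02,0,0,0]
    - [0,0,0.025,0,0,0]
    - [0,0,0.012,0,0,0]
    - [0,0,0.006,0,0,0]
    - [0,0,0.003,0,0,0]
    - [0,0,0.002,0,0,0]
    - [0,0,0.0015,0,0,0]
    - [0,0,0,0,0,0]
    - [0,0,0,0,0,0]

```text
time: 13.45
eef_pos: [0.5633, -0.1291, 0.0611]
tool_rot: [0.737, 0.676, 0.0, 0.0]
force: [0.0, -0.3, -4.5]
grip_width: 0.0509
grasp_force: 64.2
```

Request:
carry_out:
  deltas:
    - [0,0,0.001,0,0,0]
    - [0,0,0.001,0,0,0]
    - [0,0,0.0005,0,0,0]
    - [0,0,0,0,0,0]
    - [0,0,0,0,0,0]

```text
time: 13.95
eef_pos: [0.5632, -0.1291, 0.0593]
tool_rot: [0.737, 0.676, 0.0, 0.0]
force: [-2.5, 0.4, 6.2]
grip_width: 0.0507
grasp_force: 65.4
```

It has touched down: the force changed from -4.5 to +6 N. Release and retreat.

Request:
carry_out:
  deltas:
    - [0,0,0,0,0,0]
    - [0,0,0,0,0,0]
    - [0,0,0,0,0,0]
    - [0,0,0,0,0,0]
    - [0,0,-0.01,0,0,0]
    - [0,0,-0.03,0,0,0]
    - [0,0,-0.05,0,0,0]
    - [0,0,-0.05,0,0,0]
    - [0,0,-0.05,0,0,0]
    - [0,0,0,0,0,0]
    - [0,0,0,0,0,0]
  jaw: 0.0854

```text
time: 15.05
eef_pos: [0.5636, -0.1291, 0.2502]
tool_rot: [0.737, 0.676, 0.001, 0.001]
force: [-0.4, -0.9, -0.1]
grip_width: 0.0854
grasp_force: 0.0
```

```bash
python3 - <<'E'
from h import *
p,W=look("wrist",["jar_a","tray"]);cv2.imwrite("pics/w3.png",p["pixels"])
look("scene",["jar_a"])
E
```

```text
wrist jar_a 0.82 [228, 140, 278, 196] top 0.066 c [ 0.562 -0.126] size [0.051 0.052] all [ 0.537 -0.172  0.002] [ 0.592 -0.1    0.068] bgr [196. 198. 190.]
wrist jar_a 0.69 [327, 109, 392, 160] top 0.062 c [ 0.676 -0.1  ] size [0.051 0.052] all [ 0.65  -0.132 -0.002] [ 0.727 -0.074  0.063] bgr [187. 188. 181.]
wrist jar_a 0.58 [183, 290, 229, 353] top 0.062 c [ 0.49  -0.323] size [0.051 0.052] all [ 0.463 -0.35  -0.002] [ 0.515 -0.297  0.063] bgr [151. 153. 146.]
wrist jar_a 0.52 [142, 310, 160, 351] top 0.061 c [ 0.466 -0.237] size [0.107 0.204] all [ 0.412 -0.344  0.   ] [ 0.52  -0.135  0.268] bgr [ 14. 125. 142.]
wrist tray 0.79 [194, 107, 308, 215] top 0.014 c [ 0.561 -0.129] size [0.124 0.125] all [ 0.499 -0.197 -0.003] [ 0.625 -0.066  0.065] bgr [123. 116. 107.]
scene jar_a 0.95 [323, 210, 349, 243] top 0.062 c [ 0.679 -0.105] size [0.051 0.05 ] all [ 0.631 -0.13  -0.005] [ 0.705 -0.056  0.064] bgr [110. 110. 108.]
scene jar_a 0.95 [182, 167, 209, 204] top 0.061 c [ 0.493 -0.328] size [0.051 0.052] all [ 0.418 -0.355 -0.005] [ 0.518 -0.302  0.063] bgr [101. 100.  99.]
scene jar_a 0.75 [161, 134, 188, 173] top 0.061 c [ 0.394 -0.336] size [0.052 0.051] all [ 0.312 -0.362 -0.006] [ 0.42  -0.302  0.064] bgr [ 45.  90. 102.]
scene jar_a 0.56 [283, 165, 307, 204] top 0.065 c [ 0.565 -0.13 ] size [0.053 0.051] all [ 0.507 -0.156 -0.002] [ 0.592 -0.078  0.068] bgr [107. 106. 104.]
```

View pics/w3.png

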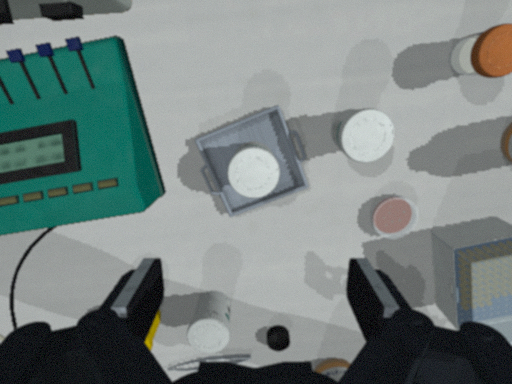

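The full jar stands upright in the tray at px (254,172), lid top at 66 mm, which is the 4 mm floor plus the 62 mm jar. The other two jars stand on the bench at (367,135) and (209,333), and the gripper is clear.

```bash
python3 -c "
from plant import manip
print(manip.job_done())"
```

```text
the job is handed in; nothing more can be done
None
```

The full jar (about 440 g by lift test) is standing upright in the tray, and the other two jars are upright on the bench: one lifted and found empty, the other not lifted because only one jar is full; the job was handed in at about 15 s.

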